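# Shut the test kiln and start its firing

### The job

Start the firing: push the little kiln's lid fully shut, then on the controller press the left rocker on (mains), then the rocker beside it (vent fan), and last press the round start button fully in and let it go. This is all pushing with the fingertips, nothing needs holding: do not lift the lid further, do not press the mushroom-headed stop button or the two square keys, and leave everything else on the bench where it stands.

Things in the scene. Friction and masses are not known exactly. Their poses are not given: they have to be found in the camera images.
- kiln: bench-top test kiln, fixed: steel-clad box 270 mm wide (its y), 280 mm deep, chamber open on top, 172 mm high without its lid, 220 mm with the lid shut. Origin on the table, on the centre line, 70 mm behind its front face (the face towards the robot); x points from front to back, z up. The lid's hinge line is 218 mm behind the origin, 175 mm up. Kiln and controller stand side by side, either one on the left
- lid_front (a point): point on top of the kiln's lid, on its centre line, 30 mm in from the front edge: a good place to push; moves with the lid. 220 mm above the table with the lid fully shut (then 44 mm before the kiln's origin), 273 to 317 mm at the start (lid 0.22 to 0.40 rad open). A stiff friction hinge holds the lid at any angle; pushing here takes 3 to 7 N until it meets its stop, rigidly
- lid_handle (a point): centre of the wooden bar handle, 20 mm thick and 124 mm long, 30 mm out from the lid's front face; not needed. The lid is 276 mm wide, 286 mm deep and 44 mm thick
- console: kiln controller, fixed: grey sloping desk case 250 mm wide (its y), 180 mm deep, 42 mm high in front and 91 mm at the back, aluminium face sloping 16 degrees, rising away from the robot. Origin on the table under its middle; x points from front to back, y to its left, z up. Front row of controls, left to right, in its y: main rocker +85 mm, fan rocker +30 mm, start -30 mm, stop -90 mm. Back row: dark display on the left, two square keys at -30 and -85 mm
- main_rocker (a joint): left rocker, mains: black, 42 mm long (front to back) and 26 mm wide, in a 52 x 36 mm frame, a short white line on its far end; angle in rad, 0 = off (far end raised), 0.34 = on (far end pressed down). It is stiff (about 5 N at its end) and stays where it is left, so press until it is home; its far end goes down 7 mm
- main_rocker_raised_end (a point): top face of the main rocker near its far end, 14 mm from its pivot, on its centre line: press here, downwards, to switch on; moves with the rocker
- fan_rocker (a joint): second rocker, 55 mm to the right of the first, vent fan: same form, size, values and behaviour as the main rocker
- fan_rocker_raised_end (a point): top face of the fan rocker near its far end, 14 mm from its pivot, on its centre line: press here, downwards, to switch on; moves with the rocker
- start (a joint): how far the start button is pressed, m: 0 = out, 0.005 = fully in (6 N); sprung, comes back when let go. Round black button 25 mm across in a 30 mm steel ring, standing 12 mm above the ring; it moves square to the sloping face, and pushing straight down works too
- start_top (a point): centre of the top of the start button, moves with it; its z is square to the panel, away from it
- stop (a joint): how far the stop button is pressed, m: 0 = out, 0.005 = fully in. Black mushroom head 40 mm across, 26 mm above the panel, at the right end of the front row. To be left alone
- key_a (a joint): how far the left one of two square grey 22 mm keys in the back row is pressed, m: 0 = out, 0.004 = fully in. To be left alone
- key_b (a joint): the same for the right one of the two square keys. To be left alone
- brush_pot: stoneware pot of paint brushes (88 mm wide, 135 mm tall, brushes up to 250 mm), behind the gap between kiln and controller; origin at the centre of its underside. To be left where it stands
- cone_pack: clay bar 26 x 90 x 16 mm with three slender pyrometric cones standing in it, 68 mm tall over all, in front of the controller; origin at the centre of its underside. To be left where it stands
- glaze_pot: white plastic screw pot, 58 mm wide and 54 mm tall, just left of the controller; origin at the centre of its underside. To be left where it stands
- jar: glass jar with a brass lid, 72 mm wide, 100 mm tall, just right of the controller; origin at the centre of its underside. To be left where it stands
- tile_stack: stack of four glazed test tiles, 50 x 40 x 24 mm, in front of the kiln; origin at the centre of its underside. To be left where it stands
- loose_brush: paint brush lying flat, 178 mm long, 15 mm high, in front of the robot; origin near its middle, at table height; x along its handle, towards the bristles. To be left where it stands
- bisque_bowl: unglazed clay bowl, 120 mm wide, 50 mm tall, at the left of the table; origin at the centre of its underside. To be left where it stands
- squeeze_bottle: white bottle with a red cap, 52 mm wide, 130 mm tall, at the right of the table; origin at the centre of its underside. To be left where it stands

How it is judged (in metres and radians):
On the way, in this order (a step that is already met when the one before it is completed fails the run):
1. the lid is pushed fully shut (z of lid_front in the frame of kiln below 0.225 m), for 0.1 s.
2. the left (main) rocker is switched on (value of joint main_rocker above 0.25 rad), for 0.1 s.
3. the second (fan) rocker is switched on (value of joint fan_rocker above 0.25 rad), for 0.1 s.
4. the start button is pressed in (value of joint start above 0.004 m), for 0.05 s.
At the end, for the whole second after the job is handed in: the lid is shut (less than 5 mm up at its front), both rockers are on (above 0.25 of 0.34 rad), the start button has been pressed (over 4 of its 5 mm) after that and is out again (under 1 mm), and stop is out (z of lid_front in the frame of kiln below 0.225 m and value of joint each of main_rocker, fan_rocker above 0.25 rad and value of joint each of start, stop below 0.001 m); the robot touches nothing.
It fails at once if out of order: a rocker on, or start pressed, before what should come first ((value of joint main_rocker above 0.17 rad and z of lid_front in the frame of kiln above 0.228 m) or (value of joint fan_rocker above 0.17 rad and value of joint main_rocker below 0.17 rad) or (value of joint start above 0.0025 m and (z of lid_front in the frame of kiln above 0.228 m or value of joint any of main_rocker, fan_rocker below 0.17 rad))).
It fails at once if the lid is lifted further open (z of lid_front in the frame of kiln above 0.335 m).
It fails at once if the stop button or a square key is pressed (value of joint stop above 0.0025 m or value of joint any of key_a, key_b above 0.002 m).
It fails at once if something else on the bench is moved by more than 30 mm, lifted or knocked over (distance of any of brush_pot, cone_pack, glaze_pot, jar, tile_stack, loose_brush, bisque_bowl, squeeze_bottle from where it was at the start of the episode above 0.03 m or angle between any of brush_pot, cone_pack, glaze_pot, jar, tile_stack, loose_brush, bisque_bowl, squeeze_bottle's own z axis and vertical above 0.35 rad).
It also fails if it takes over 48 s, if anything falls off the work surface, if the arm or the gripper's body presses on something with over 40 N, if the wrist force passes 120 N, or if a joint passes its speed limit or range.

### The arm

A 7-joint arm with a two-finger parallel gripper is mounted at the origin on the work surface. World frame = base frame: x ahead of the robot, y to its left, z up, the work surface at z = 0. Lengths are in m, angles in degrees, forces in N, time in s.
With the tool pointing down it reaches from about 0.4 to 0.85 m from the base axis. Payload 4.4 kg.
Tool frame: the origin (TCP) lies on the mounting face of the last link; the fingertips stand 199 mm ahead of it and the grasp point (between the pads) lies 180 mm ahead of it; z points along the fingers, y is the line along which they close (so a half turn about z gives the same grasp; the last joint's range is limited). The gripper opens to 94 mm and grips with 3 to 60 N. Pads are 16 mm wide; open, the fingers measure 119 mm over their backs; the gripper's body (75 mm by 177 mm) begins 78 mm behind the grasp point.
Start: joints at [-80.661, 36.005, 2.206, 86.941, -1.547, 57.084, -1.146], TCP at [0.147, 0.633, 0.405] pointing down, gripper open.
Joint ranges: [-175.42, 175.42], [-21.48, 121.26], [-71.46, 75.88], [10.55, 141.38], [-63.04, 243.04], [13.31, 113.54], [-168.57, 168.57]. Speed limits (degrees/s): [147.25, 147.25, 180, 180, 180, 180, 180].

### API

Orientations are given as [roll, pitch, yaw] about the fixed x, y, z axes, in that order (R = Rz(yaw) Ry(pitch) Rx(roll)).
In Python, from workcell import monitor, cams, env gives the robot as it stands.
- The arm moves only by the tool servo_tool, never from a script. Its argument "plan" is a list of rows, each a list of 2 entries, a list of its own where there are three numbers: the shift along the tool's x, y, z as a fraction of full scale, then the turn about the tool's z as a fraction of full scale. A call has 1 to 10 rows; each row shifts and turns the commanded pose from where the row before left it, along the tool's axes as they then stand; what a row does not reach is not made up. Full scale, the value 1, is 0.02 m for a shift and 0.08 rad for a turn. A row lasts 1/12 s, in which the tool goes at most 41.7 mm and 7.16 degrees, less where a joint would pass 70% of its speed; a pose out of reach is approached as far as the arm can. A call with a number of a shift or a turn outside -1 to 1 is refused whole. A call with a gripper value outside its range is refused whole. "fingers" is the closure, from 0 (fully open) to 1 (shut), set as the call begins (left out, the last holds). The fingers move at their own pace and stop on an object; "force" is the grip in N (left out, the last holds). Time passes only in rows, so rows that do not move let the fingers close. It gives the time, the measured TCP pose, the force, the opening and the grip force at its end, in the units of the state.
- monitor.get_obs(): the state, without advancing time (a new reading comes with each control period).
- cams.capture(name): name is "scene" or "side" or "wrist"; returns (picture, depth): 480x640x3 uint8, blue, green, red; 480x640 float32, m along the optical axis (not along the pixel's ray), 0 where there is no reading.
- cams.get_calibration(name): a dict with "intrinsics" (3x3 intrinsics, pixels), "R" (3x3) and "t" (3): a world point X has camera coordinates R X + t; the wrist camera has in their place "hand_eye" (4x4, takes a point from camera to tool coordinates, whose origin is the TCP and whose axes are the flange's). Camera axes: x right, y down, z forward; pixel columns grow to the right and rows downward; lengths in m; the calibration is good to about 2 mm. A picture is of the moment at which its call begins: read the wrist's pose just before it. get_calibration takes no time and is no camera call.
- env.close_job(): hands the job in; it is judged then, once.
The state is a dict: "clock": time; "qpos": joint angles; "qd": joint speeds; "joint_efforts": joint torques, N m; "position": TCP position; "eef_rot": TCP orientation; "wrist_force": force on the tool from outside, world axes, zero at the start; "moment": the same for the moment, N m; "finger_gap": finger opening in m; "grasp_force": force on a finger pad.
Only numpy, scipy, OpenCV 4.12 (cv2) and the standard library are available. Lean on these libraries where they do the work, as an engineer would, in place of code of your own. Each camera call takes 0.05 s, during which the arm holds its last target. There are 200 camera calls.

## Working session

There is one attempt and no reset: what is moved stays moved. The work goes in short steps, Python scripts to look and compute and a tool call to move; the robot and the scene stay as the last step left them, time stands still between calls to the robot, and variables do not carry over. Pictures are saved under pics/ and viewed, at most 10 in all, crops included, and the job is handed in when it is done.

Besides the shell and the picture viewer there is one more tool, called after "Call:" by a JSON object that holds its "fn" and its "kwargs". servo_tool: Moves the arm, as the interface text tells. Shift numbers are shares of 0.02 m and turn numbers shares of 0.08 rad, none past 1 either way. Its arguments: {"type":"object","properties":{"plan":{"type":"array"},"fingers":{"type":"number"},"force":{"type":"number"}},"required":["plan"]}

```bash
mkdir -p pics
cat > h.py <<'E'
import numpy as np, cv2
from workcell import monitor, cams, env
from scipy.spatial.transform import Rotation as Ro
def tool():
    o=monitor.get_obs(); T=np.eye(4); T[:3,:3]=Ro.from_euler('xyz',o['eef_rot'],degrees=True).as_matrix(); T[:3,3]=o['position']; return o,T
def grab(n):
    o,T=tool(); im,d=cams.capture(n); c=cams.get_calibration(n); K=np.array(c['intrinsics'])
    if n=='wrist': W=T@np.array(c['hand_eye'])
    else:
        W=np.eye(4); R=np.array(c['R']); W[:3,:3]=R.T; W[:3,3]=-R.T@np.array(c['t'])
    return im,d,K,W
def cloud(d,K,W):
    v,u=np.mgrid[:480,:640]; P=np.stack([(u-K[0,2])/K[0,0]*d,(v-K[1,2])/K[1,1]*d,d],-1)
    P=P@W[:3,:3].T+W[:3,3]; P[d<=0]=np.nan; return P
E
python3 - <<'E'
from h import *
print(monitor.get_obs())
for n in ['scene','wrist']:
    im,d,K,W=grab(n); cv2.imwrite(f'pics/{n}0.png',im); np.savez(f'{n}0.npz',im=im,P=cloud(d,K,W)); print(n,W.round(3).tolist(),K.tolist())
E
```

```text
{'clock': 0.0, 'qpos': array([-80.66073879,  36.05654114,   2.2030833 ,  86.99283154,
        -1.54735913,  57.08548062,  -1.14704262]), 'qd': array([ 0.01664825, -0.04921358,  0.05600971, -0.07513642,  0.07807973,
       -0.04102926, -0.0373838 ]), 'joint_efforts': array([-2.94975844e-04, -5.49736476e+01,  1.14319459e+00, -1.86639225e+01,
       -5.23350004e-02,  2.33192072e-02,  1.38839459e-04]), 'position': array([0.14733247, 0.63279256, 0.40379851]), 'eef_rot': array([-1.79894842e+02,  1.20629912e-03,  1.66888999e+02]), 'wrist_force': array([-0.60566294, -0.71638818, -0.7043123 ]), 'moment': array([ 0.02935343, -0.02833447, -0.00869136]), 'grasp_force': 0.0, 'finger_gap': 0.0937318092111309}
scene [[-0.452, -0.842, 0.293, 0.158], [-0.892, 0.43, -0.138, 0.209], [-0.01, -0.324, -0.946, 1.449], [0.0, 0.0, 0.0, 1.0]] [[443.98838345245986, 0.0, 318.22000893836923], [0.0, 443.98838345245986, 240.5155263782649], [0.0, 0.0, 1.0]]
wrist [[0.226, 0.943, 0.243, 0.076], [0.974, -0.219, -0.058, 0.648], [-0.001, 0.25, -0.968, 0.383], [0.0, 0.0, 0.0, 1.0]] [[422.6925038450396, 0.0, 319.4520131273698], [0.0, 422.6925038450396, 243.79388895206972], [0.0, 0.0, 1.0]]
```

View pics/scene0.png

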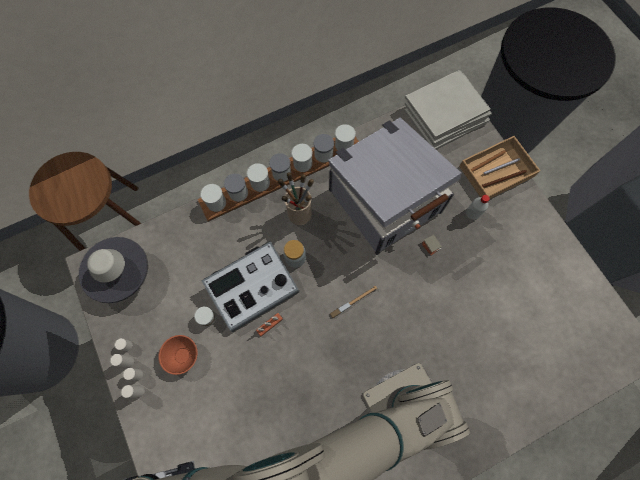

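The scene view shows the console at about (250,285) on the left, with the jar at (294,250), glaze pot at (204,316) and cones at (268,325). The kiln lid is at (393,170) on the right, with its handle at (430,210).

Run:
```python
from h import *
z=np.load('scene0.npz'); im,P=z['im'],z['P']
for uv in [(250,285),(393,170),(430,210),(268,325),(294,250),(204,316),(430,245),(353,302),(298,205),(480,203)]:
    print(uv,P[uv[1],uv[0]].round(3))
# lid
m=np.zeros((480,640),bool); m[110:260,315:470]=1
m&=(P[...,2]>0.2)&(P[...,2]<0.5)
Q=P[m]; c=Q.mean(0); 
# plane ransac-ish
A=np.c_[Q[:,:2],np.ones(len(Q))]; w=np.ones(len(Q),bool)
for _ in range(15):
    s=np.linalg.lstsq(A[w],Q[w,2],rcond=None)[0]; r=Q[:,2]-A@s; w=abs(r)<max(0.004,np.median(abs(r[w]))*2)
print('lid plane',s,w.sum(),len(Q),np.degrees(np.arctan(np.hypot(*s[:2]))),'dir',np.degrees(np.arctan2(s[1],s[0])))
r=cv2.minAreaRect(Q[w][:,:2].astype(np.float32)); print(r,cv2.boxPoints(r).round(3).tolist())
for b in cv2.boxPoints(r): print(b, s@[*b,1])
# console
m=np.zeros((480,640),bool); m[240:335,195:305]=1
m&=(P[...,2]>0.03)&(P[...,2]<0.13)&(im.max(2)>110)
n,l,st,ce=cv2.connectedComponentsWithStats(m.astype(np.uint8)); k=1+np.argmax(st[1:,4]); Q=P[l==k]
A=np.c_[Q[:,:2],np.ones(len(Q))]; w=np.ones(len(Q),bool)
for _ in range(10):
    s=np.linalg.lstsq(A[w],Q[w,2],rcond=None)[0]; w=abs(Q[:,2]-A@s)<0.004
print('console',s,w.sum(),len(Q),np.degrees(np.arctan(np.hypot(*s[:2]))),np.degrees(np.arctan2(s[1],s[0])))
r=cv2.minAreaRect(Q[w][:,:2].astype(np.float32)); print(r)
for b in cv2.boxPoints(r): print(b, s@[*b,1])
cv2.imwrite('pics/con.png',cv2.resize(im[230:345,180:320],None,fx=5,fy=5,interpolation=cv2.INTER_CUBIC))
```

```text
(250, 285) [0.552 0.268 0.067]
(393, 170) [ 0.625 -0.266  0.257]
(430, 210) [ 0.459 -0.289  0.275]
(268, 325) [0.42  0.273 0.015]
(294, 250) [0.583 0.095 0.098]
(204, 316) [0.529 0.438 0.059]
(430, 245) [ 0.414 -0.329  0.021]
(353, 302) [ 0.363 -0.006  0.01 ]
(298, 205) [0.705 0.02  0.131]
(480, 203) [ 0.449 -0.518  0.107]
lid plane [-0.2259454  -0.02490184  0.38972344] 6677 8256 12.806487145999606 dir -173.7107127274416
((0.6448884010314941, -0.27309176325798035), (0.29687631130218506, 0.2819797098636627), 6.429478168487549) [[0.4819999933242798, -0.15000000596046448], [0.5130000114440918, -0.4300000071525574], [0.8080000281333923, -0.3970000147819519], [0.7770000100135803, -0.11599999666213989]]
[ 0.48159575 -0.14961082] 0.28463467573959145
[ 0.5131719  -0.42981696] 0.28447783831566686
[ 0.80818105 -0.3965727 ] 0.21699403820602536
[ 0.7766049  -0.11636657] 0.21715087562994997
console [ 0.27991591  0.02116622 -0.09332859] 2187 2748 15.680229052245584 4.324268015403836
((0.5527660250663757, 0.26898765563964844), (0.1674778163433075, 0.24392357468605042), 4.5562744140625)
[0.4596033  0.38391197] 0.04344765104592861
[0.47898018 0.14075921] 0.04372492234361365
[0.64592874 0.15406334] 0.09073807798152307
[0.62655187 0.39721608] 0.09046080636843683
```

View pics/con.png

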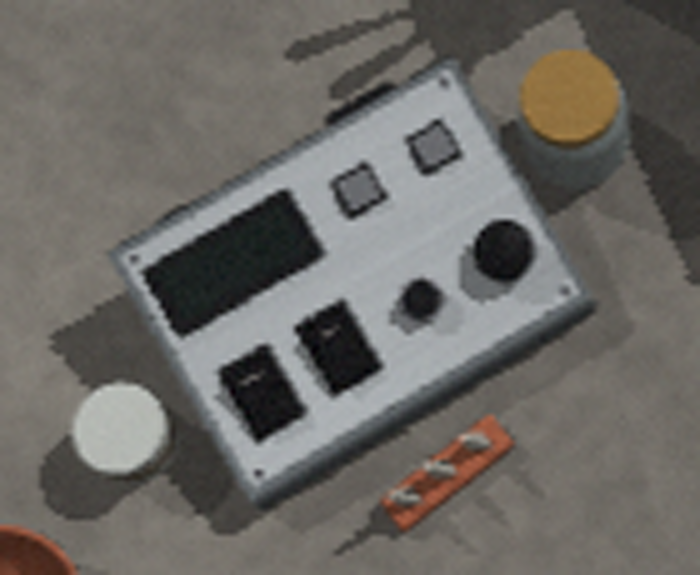

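View pics/wrist0.png

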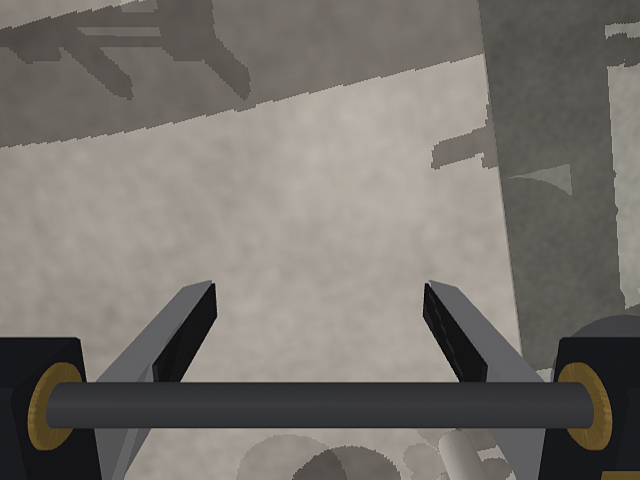

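The close crop shows the main rocker at (262,392), the fan rocker at (338,347), start at (420,299) and stop at (503,250), which matches the measured console pose. In the wrist view there are only the fingers and bare table. Next I turn the tool to the console's yaw and go above it for a close look.

Call:
{"fn": "servo_tool", "kwargs": {"plan": [[[0,0,-1],-0.96],[[0,0,-1],-0.96],[[0,0,-1],-0.96],[[0,0,-1],-0.96],[[-0.8,-0.97,0],0],[[-0.8,-0.97,0],0],[[-0.8,-0.97,0],0],[[-0.8,-0.97,0],0],[[-0.8,-0.97,0],0],[[-0.8,-0.97,0],0]], "fingers": 1, "force": 20}}

```text
clock: 0.93
position: [0.2529, 0.5234, 0.4842]
eef_rot: [-179.9, -0.0, -175.5]
wrist_force: [0.3, 0.7, 0.7]
finger_gap: 0.0307
grasp_force: 0.0
```

Call:
{"fn": "servo_tool", "kwargs": {"plan": [[[-0.8,-0.97,0],0],[[-0.8,-0.97,0],0],[[-0.8,-0.97,0],0],[[-0.8,-0.97,0],0],[[-0.8,-0.97,0],0],[[-0.8,-0.97,0],0],[[-0.8,-0.97,0],0],[[-0.8,-0.97,0],0],[[-0.8,-0.97,0],0],[[-0.8,-0.97,0],0]]}}

```text
clock: 1.77
position: [0.4275, 0.3426, 0.4844]
eef_rot: [-180.0, -0.0, -175.5]
wrist_force: [-0.0, -0.1, 0.2]
finger_gap: 0.0005
grasp_force: 0.0
```

Call:
{"fn": "servo_tool", "kwargs": {"plan": [[[-0.8,-0.97,0],0],[[-0.8,-0.97,0],0],[[-0.8,-0.97,0],0],[[-0.8,-0.97,0],0],[[0,0,0],0],[[0,0,0],0]]}}

```text
clock: 2.27
position: [0.4975, 0.27, 0.4842]
eef_rot: [-180.0, -0.0, -175.7]
wrist_force: [0.8, 0.2, 0.2]
finger_gap: 0.0007
grasp_force: 0.0
```

Run:
```python
from h import *
im,d,K,W=grab('wrist'); cv2.imwrite('pics/w1.png',im); np.savez('w1.npz',im=im,P=cloud(d,K,W),d=d,K=K,W=W)
```

```text
(no output)
```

View pics/w1.png

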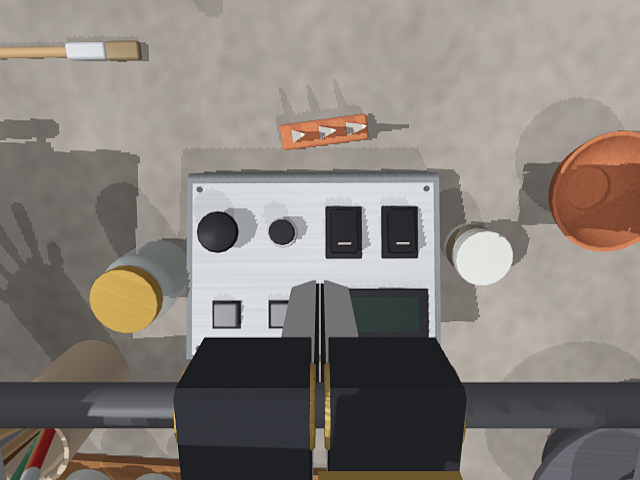

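Wrist view from above, with the robot side at the top: main rocker (399,232), fan rocker (343,232), start (282,232), stop (218,231), keys (227,314) and (280,314). White lines mark the far ends of the rockers.

Run:
```python
from h import *
z=np.load('w1.npz'); im,P,d=z['im'],z['P'],z['d']
g=im.max(2)
m=((g<70)&(P[...,2]>0.04)&(P[...,2]<0.13)).astype(np.uint8); m[:195]=0;m[270:]=0;m[:,:190]=0;m[:,430:]=0
n,l,st,ce=cv2.connectedComponentsWithStats(m)
for i in range(1,n):
    if st[i,4]>150: print(st[i],ce[i].round(1),np.nanmedian(P[l==i],0).round(4))
Q=P[180:330,195:430].reshape(-1,3); Q=Q[(g[180:330,195:430].ravel()>120)&(Q[:,2]>.03)&(Q[:,2]<.1)]
A=np.c_[Q[:,:2],np.ones(len(Q))]; w=np.ones(len(Q),bool)
for _ in range(10):
    s=np.linalg.lstsq(A[w],Q[w,2],rcond=None)[0]; w=abs(Q[:,2]-A@s)<0.003
print('plane',s,np.degrees(np.arctan2(s[1],s[0])))
c=np.array([.5528,.269]); 
for nm,u in [('fan',343),('main',399),('start',282)]:
    print(nm)
    for v in range(200,268,4):
        p=P[v,u]; print(v,p.round(4),'above',round(float(p[2]-s@[p[0],p[1],1]),4))
r=P[220]; print('row220 above',[(u,round(float(r[u][1]),3),round(float((r[u][2]-s@[r[u][0],r[u][1],1])*1000),1)) for u in range(320,424,3)])
```

```text
[ 326  206   36   52 1790] [343.4 231.7] [0.5123 0.293  0.0672]
[ 381  206   37   52 1794] [399.3 231.6] [0.5081 0.3462 0.0671]
[ 197  212   42   41 1126] [219.  230.5] [0.517  0.1774 0.0796]
[269 220  26  25 495] [281.5 231.7] [0.5163 0.2343 0.0725]
plane [ 0.28756973  0.02317953 -0.09755572] 4.60835677256606
fan
200 [0.485  0.2913 0.0496] above 0.001
204 [0.4889 0.2916 0.0504] above 0.0006
208 [0.4921 0.2917 0.0553] above 0.0046
212 [0.495  0.2916 0.0612] above 0.0097
216 [0.4983 0.2917 0.0644] above 0.0119
220 [0.5016 0.2919 0.0675] above 0.014
224 [0.5052 0.2921 0.0688] above 0.0143
228 [0.5085 0.2923 0.0717] above 0.0163
232 [0.5126 0.2927 0.0707] above 0.0141
236 [0.5154 0.2927 0.0752] above 0.0178
240 [0.5193 0.293  0.0753] above 0.0167
244 [0.5226 0.2932 0.0775] above 0.018
248 [0.5261 0.2934 0.0792] above 0.0187
252 [0.5309 0.294  0.0758] above 0.0139
256 [0.5375 0.2951 0.0664] above 0.0026
260 [0.5419 0.2956 0.0651] above -0.0
264 [0.5457 0.2959 0.0662] above -0.0
main
200 [0.4809 0.3463 0.0498] above 0.0011
204 [0.4847 0.3467 0.0506] above 0.0007
208 [0.4881 0.3465 0.0539]
[... 1252 characters left out ...]
01
row220 above [(320, 0.27, -0.7), (323, 0.273, 1.5), (326, 0.276, 3.2), (329, 0.279, 2.0), (332, 0.281, 13.6), (335, 0.284, 13.7), (338, 0.287, 11.9), (341, 0.29, 14.3), (344, 0.293, 14.3), (347, 0.296, 13.6), (350, 0.299, 13.8), (353, 0.301, 13.6), (356, 0.304, 12.6), (359, 0.308, 3.7), (362, 0.311, 0.6), (365, 0.314, -0.4), (368, 0.317, 0.3), (371, 0.32, -0.3), (374, 0.323, -0.6), (377, 0.327, -2.3), (380, 0.329, 2.0), (383, 0.332, 3.3), (386, 0.334, 4.2), (389, 0.336, 13.7), (392, 0.339, 13.6), (395, 0.341, 14.3), (398, 0.345, 12.4), (401, 0.347, 14.5), (404, 0.35, 14.2), (407, 0.353, 13.6), (410, 0.355, 14.8), (413, 0.358, 13.9), (416, 0.364, 3.5), (419, 0.368, -0.3), (422, 0.37, 1.7)]
```

The rockers and start button fit the given sizes: the rockers stand 12 to 19 mm above the panel and slope about 25° in the off state. Now the lid.

Call:
{"fn": "servo_tool", "kwargs": {"plan": [[[0,0,-1],0],[[0.05,-1,-1],0],[[0.05,-1,0],0],[[0.05,-1,0],0],[[0.05,-1,0],0],[[0.05,-1,0],0],[[0.05,-1,0],0],[[0.05,-1,0],0],[[0.05,-1,0],0],[[0,-1,0],0]]}}

```text
clock: 3.15
position: [0.5021, 0.092, 0.5246]
eef_rot: [179.9, -0.0, -175.3]
wrist_force: [-0.8, 1.2, 0.0]
finger_gap: 0.0006
grasp_force: 0.0
```

Call:
{"fn": "servo_tool", "kwargs": {"plan": [[[0,-1,0],0],[[0,-1,0],0],[[0,-1,0],0],[[0,-1,0],0],[[0,-1,0],0],[[0,-1,0],0],[[0,-1,0],0],[[0,-1,0],0],[[0,-1,0],0],[[0,-1,0],0]]}}

```text
clock: 3.98
position: [0.5186, -0.1071, 0.5246]
eef_rot: [179.9, -0.0, -175.3]
wrist_force: [-0.2, -0.1, -0.4]
finger_gap: 0.0009
grasp_force: 0.0
```

Call:
{"fn": "servo_tool", "kwargs": {"plan": [[[0,-1,0],0],[[0,-1,0],0],[[0,-1,0],0],[[0,-1,0],0],[[0,-1,0],0],[[0,-1,0],0],[[0,-1,0],0],[[0,-1,0],0],[[0,-0.8,0],0],[[0,0,0],0]]}}

```text
clock: 4.82
position: [0.5323, -0.2853, 0.5242]
eef_rot: [-179.9, -0.0, -175.6]
wrist_force: [-0.6, -0.4, 0.0]
finger_gap: 0.0004
grasp_force: 0.0
```

Call:
{"fn": "servo_tool", "kwargs": {"plan": [[[0,0,0.8],0],[[0,0,0.8],0],[[0,0,0.6],0],[[0.1,0,0.4],0],[[0.1,0,0.4],0],[[0.1,0,0.4],0],[[0.1,0,0.4],0],[[0.1,0,0.4],0],[[0.1,0,0.4],0]]}}

```text
clock: 5.57
position: [0.5204, -0.284, 0.4322]
eef_rot: [180.0, 0.1, -175.5]
wrist_force: [0.4, 2.7, 3.6]
finger_gap: 0.0005
grasp_force: 1.8
```

Call:
{"fn": "servo_tool", "kwargs": {"plan": [[[0.05,0,0.2],0],[[0.05,0,0.2],0],[[0.05,0,0.15],0],[[0,0,0.1],0],[[0,0,0],0]]}}

```text
clock: 5.98
position: [0.5173, -0.2852, 0.4192]
eef_rot: [-180.0, -0.0, -175.5]
wrist_force: [0.4, 0.2, -0.6]
finger_gap: 0.0006
grasp_force: 0.0
```

Call:
{"fn": "servo_tool", "kwargs": {"plan": [[[0,0,0.1],0],[[0,0,0],0]]}}

```text
clock: 6.15
position: [0.5171, -0.2853, 0.4176]
eef_rot: [-180.0, -0.0, -175.5]
wrist_force: [0.4, 0.6, 1.6]
finger_gap: 0.0003
grasp_force: 0.3
```

Call:
{"fn": "servo_tool", "kwargs": {"plan": [[[0,0,0.1],0],[[0,0,0],0]]}}

```text
clock: 6.32
position: [0.517, -0.2853, 0.4174]
eef_rot: [-180.0, 0.0, -175.5]
wrist_force: [-3.8, 2.1, 13.3]
finger_gap: 0.0007
grasp_force: 6.4
```

Call:
{"fn": "servo_tool", "kwargs": {"plan": [[[0,0,0.05],0],[[0,0,0],0],[[0,0,0],0]]}}

```text
clock: 6.57
position: [0.5168, -0.2853, 0.4174]
eef_rot: [-179.9, 0.1, -175.5]
wrist_force: [-5.0, 2.6, 19.1]
finger_gap: 0.0007
grasp_force: 9.1
```

Call:
{"fn": "servo_tool", "kwargs": {"plan": [[[0,0,-1],0],[[0,0,-1],0],[[0,1,-1],0],[[0,1,-1],0],[[0,1,-1],0],[[0,1,0],0],[[0,1,0],0],[[0,1,0],0],[[0,1,0],0],[[0,1,0],0]]}}

```text
clock: 7.4
position: [0.5046, -0.1246, 0.5145]
eef_rot: [-180.0, -0.0, -175.5]
wrist_force: [0.5, 0.2, -0.8]
finger_gap: 0.0005
grasp_force: 0.0
```

Run:
```python
from h import *
im,d,K,W=grab('scene'); P=cloud(d,K,W); cv2.imwrite('pics/s2.png',im)
m=np.zeros((480,640),bool); m[110:260,315:470]=1
m&=(P[...,2]>0.19)&(P[...,2]<0.25)
Q=P[m]; A=np.c_[Q[:,:2],np.ones(len(Q))]; w=np.ones(len(Q),bool)
for _ in range(15):
    s=np.linalg.lstsq(A[w],Q[w,2],rcond=None)[0]; w=abs(Q[:,2]-A@s)<0.004
print(s,w.sum(),len(Q),s@[.509,-.286,1])
```

```text
[0.00216176 0.00026234 0.21815628] 1912 2440 0.21918158457548773
```

Lid shut (flat at 0.219 m). On to the main rocker.

Call:
{"fn": "servo_tool", "kwargs": {"plan": [[[-0.1,0.98,0],0],[[-0.1,0.98,0],0],[[-0.1,0.98,0],0],[[-0.1,0.98,0],0],[[-0.1,0.98,0],0],[[-0.1,0.98,0],0],[[-0.1,0.98,0],0],[[-0.1,0.98,0],0],[[-0.1,0.98,0],0],[[-0.1,0.98,0],0]]}}

```text
clock: 8.28
position: [0.5096, 0.0721, 0.5145]
eef_rot: [-180.0, 0.0, -175.5]
wrist_force: [-0.1, -0.1, 0.9]
finger_gap: 0.0002
grasp_force: 0.0
```

Call:
{"fn": "servo_tool", "kwargs": {"plan": [[[-0.1,0.98,0],0],[[-0.1,0.98,0],0],[[-0.1,0.98,0],0],[[-0.1,0.98,0],0],[[-0.1,0.98,0.5],0],[[-0.1,0.98,0.5],0],[[-0.1,0.98,0.5],0],[[-0.1,0.98,0.5],0],[[-0.1,0.98,1],0],[[-0.1,0.98,1],0]]}}

```text
clock: 9.12
position: [0.5146, 0.2692, 0.4342]
eef_rot: [180.0, 0.1, -175.5]
wrist_force: [0.5, -0.2, 0.4]
finger_gap: 0.0005
grasp_force: 0.0
```

Call:
{"fn": "servo_tool", "kwargs": {"plan": [[[-0.1,0.98,1],0],[[-0.1,0.98,1],0],[[-0.1,0.98,1],0],[[-0.1,0.95,1],0],[[0,0,1],0],[[0,0,0.7],0],[[0,0,0],0],[[0,0,0],0]]}}

```text
clock: 9.78
position: [0.5161, 0.3463, 0.3199]
eef_rot: [-179.9, -0.1, -175.5]
wrist_force: [-0.1, 0.9, 0.8]
finger_gap: 0.0002
grasp_force: 0.0
```

Call:
{"fn": "servo_tool", "kwargs": {"plan": [[[-0.05,0,0.9],0],[[0,0,0.8],0],[[0,0,0.2],0],[[0,0,0.1],0],[[0,0,0.1],0],[[0,0,0],0]]}}

```text
clock: 10.28
position: [0.5175, 0.3469, 0.2798]
eef_rot: [180.0, 0.1, -175.5]
wrist_force: [-0.7, -0.3, 1.3]
finger_gap: 0.0003
grasp_force: 0.6
```

Call:
{"fn": "servo_tool", "kwargs": {"plan": [[[0,0,0.1],0],[[0,0,0.1],0],[[0,0,0],0]]}}

```text
clock: 10.53
position: [0.519, 0.3469, 0.2766]
eef_rot: [179.9, 0.4, -175.6]
wrist_force: [3.8, -1.1, 4.9]
finger_gap: 0.0004
grasp_force: 2.0
```

Call:
{"fn": "servo_tool", "kwargs": {"plan": [[[0,0,0.1],0],[[0,0,0.1],0],[[0,0,0],0]]}}

```text
clock: 10.78
position: [0.5201, 0.3469, 0.2737]
eef_rot: [179.8, 0.5, -175.6]
wrist_force: [4.0, -1.5, 8.5]
finger_gap: 0.0006
grasp_force: 3.7
```

Call:
{"fn": "servo_tool", "kwargs": {"plan": [[[0,0,0.1],0],[[0,0,0],0]]}}

```text
clock: 10.95
position: [0.5202, 0.3469, 0.2734]
eef_rot: [179.8, 0.6, -175.6]
wrist_force: [1.5, -3.2, 19.3]
finger_gap: 0.0008
grasp_force: 9.4
```

Call:
{"fn": "servo_tool", "kwargs": {"plan": [[[0,0,-0.5],0],[[0,0,-1],0],[[0,0,-0.5],0],[[0,-0.9,0],0],[[0,-0.9,0],0],[[0,-0.9,0],0],[[0,0,0],0],[[0,0,0],0]]}}

```text
clock: 11.62
position: [0.5215, 0.2926, 0.3091]
eef_rot: [180.0, 0.0, -175.6]
wrist_force: [-0.4, 0.5, -0.4]
finger_gap: 0.0003
grasp_force: 0.0
```

Run:
```python
from h import *
im,d,K,W=grab('wrist'); cv2.imwrite('pics/w2.png',im)
```

```text
(no output)
```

View pics/w2.png

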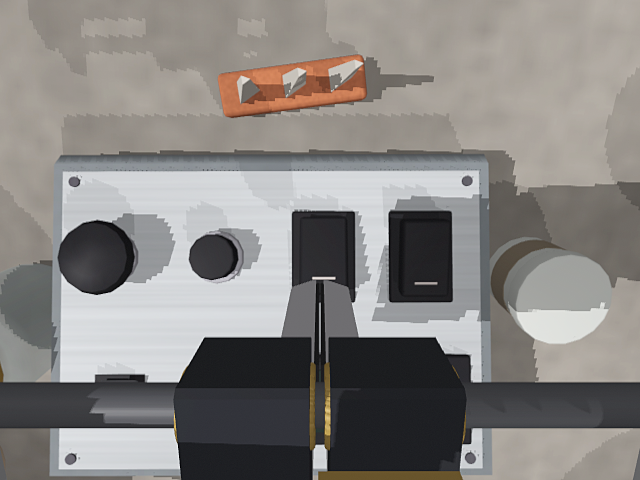

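Main rocker (420,255) is now tilted home. The fan rocker (323,250) is still off, with the closed fingers centred over its far end.

Call:
{"fn": "servo_tool", "kwargs": {"plan": [[[0,0,0.7],0],[[0,0,0.6],0],[[0,0,0.1],0],[[0,0,0.1],0],[[0,0,0.1],0],[[0,0,0.1],0],[[0,0,0],0]]}}

```text
clock: 12.25
position: [0.5222, 0.2941, 0.2756]
eef_rot: [179.9, 0.2, -175.5]
wrist_force: [1.6, 1.0, 2.5]
finger_gap: 0.0005
grasp_force: 1.3
```

Call:
{"fn": "servo_tool", "kwargs": {"plan": [[[0,0,0.1],0],[[0,0,0],0]]}}

```text
clock: 12.42
position: [0.5227, 0.294, 0.2739]
eef_rot: [179.9, 0.3, -175.5]
wrist_force: [2.0, 1.9, 4.6]
finger_gap: 0.0003
grasp_force: 2.0
```

Call:
{"fn": "servo_tool", "kwargs": {"plan": [[[0,0,0.1],0],[[0,0,0],0]]}}

```text
clock: 12.58
position: [0.5228, 0.294, 0.2733]
eef_rot: [179.8, 0.3, -175.5]
wrist_force: [0.4, 1.1, 13.6]
finger_gap: 0.0003
grasp_force: 7.0
```

Call:
{"fn": "servo_tool", "kwargs": {"plan": [[[0,0,0.05],0],[[0,0,0],0]]}}

```text
clock: 12.75
position: [0.5228, 0.2939, 0.2732]
eef_rot: [179.8, 0.3, -175.5]
wrist_force: [-1.1, -0.5, 20.2]
finger_gap: 0.0006
grasp_force: 10.1
```

Call:
{"fn": "servo_tool", "kwargs": {"plan": [[[0,0,-0.5],0],[[0,0,-1],0],[[0,0,-0.5],0],[[0.17,-0.97,0],0],[[0.17,-0.97,0],0],[[0.17,-0.97,0],0],[[0,0,0],0],[[0,0,0],0]]}}

```text
clock: 13.42
position: [0.5156, 0.2335, 0.3097]
eef_rot: [-180.0, -0.0, -175.6]
wrist_force: [-0.1, 0.7, 0.3]
finger_gap: 0.0005
grasp_force: 0.0
```

Run:
```python
from h import *
im,d,K,W=grab('wrist'); cv2.imwrite('pics/w3.png',im)
```

```text
(no output)
```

View pics/w3.png

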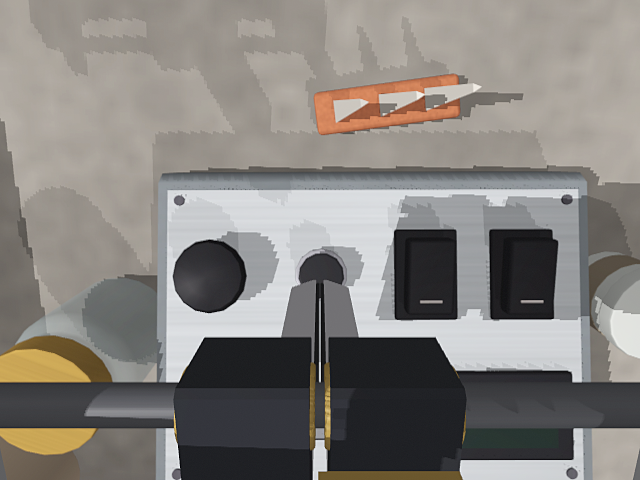

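Both rockers, (425,273) and (523,273), are tilted on, and the fingers are centred over start (321,270).

Call:
{"fn": "servo_tool", "kwargs": {"plan": [[[0,0,0.8],0],[[0,0,0.8],0],[[0,0,0.15],0],[[0,0,0.1],0],[[0,0,0.1],0],[[0,0,0],0]]}}

```text
clock: 13.97
position: [0.5153, 0.2356, 0.2711]
eef_rot: [179.9, -0.0, -175.4]
wrist_force: [-2.0, 1.7, 4.1]
finger_gap: 0.0005
grasp_force: 2.1
```

Call:
{"fn": "servo_tool", "kwargs": {"plan": [[[0,0,0.1],0],[[0,0,0.1],0],[[0,0,0],0]]}}

```text
clock: 14.22
position: [0.5156, 0.2355, 0.2686]
eef_rot: [179.9, 0.1, -175.5]
wrist_force: [-5.1, 2.1, 15.1]
finger_gap: 0.0006
grasp_force: 7.9
```

Call:
{"fn": "servo_tool", "kwargs": {"plan": [[[0,0,0.1],0],[[0,0,0],0],[[0,0,0],0]]}}

```text
clock: 14.47
position: [0.5156, 0.2354, 0.2682]
eef_rot: [179.8, 0.1, -175.5]
wrist_force: [-8.5, 1.6, 25.8]
finger_gap: 0.0003
grasp_force: 14.0
```

Call:
{"fn": "servo_tool", "kwargs": {"plan": [[[0,0,-0.5],0],[[0,0,-1],0],[[0,0,-1],0],[[0,0,-1],0],[[0,0,-1],0],[[0,0,-1],0],[[0,0,-1],0],[[0,0,0],0],[[0,0,0],0]]}}

```text
clock: 15.22
position: [0.516, 0.2339, 0.3956]
eef_rot: [180.0, 0.2, -175.6]
wrist_force: [-0.0, 0.3, -0.0]
finger_gap: 0.0001
grasp_force: 0.0
```

Run:
```python
from h import *
im,d,K,W=grab('wrist'); cv2.imwrite('pics/w4.png',im)
```

```text
(no output)
```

View pics/w4.png

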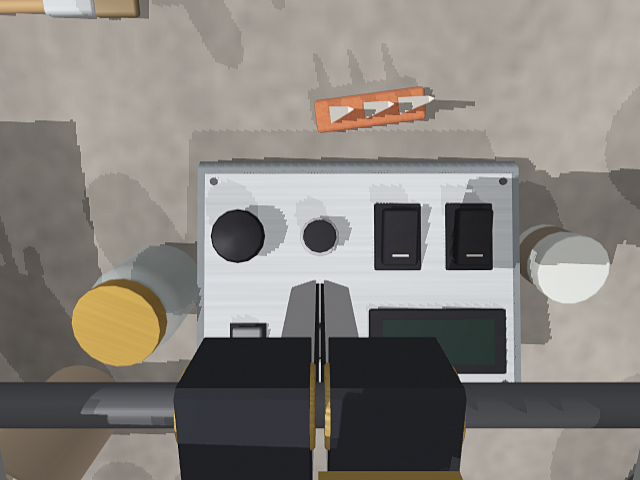

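Both rockers, (398,236) and (470,236), are on. Start (320,236) is released after meeting its stop at 26 N, and the tool is clear. Handing in.

```bash
python3 -c "
from h import *
print(env.close_job())"
```

```text
the job is handed in; nothing more can be done
None
```

The job is handed in at about 15 s of the 48 s allowed, with the lid shut, the mains and then the fan rocker on, and start pressed to its stop and released; the hand-in returned no verdict.

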